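# Tip the tall box onto its side and press it home in the packing tray

## Robot

A 7-joint arm with a two-finger parallel gripper is mounted at the origin on a cart in front of the work surface, level with it; the furniture and walls round the work are solid. World frame = base frame: x ahead of the robot, y to its left, z up, the work surface at z = 0. Lengths are in m, angles in degrees, forces in N, time in s.
With the tool pointing down it reaches from about 0.425 to 0.875 m from the base axis. Payload 4.7 kg.
Tool frame: the origin (TCP) lies at the very end of the fingers, on their centre line; the grasp point (between the pads) lies env.hold_point_z behind it (env.hold_point_z is the distance from the TCP to the grasp point, in m); z points along the fingers, y is the line along which they close (so a half turn about z gives the same grasp; the last joint's range is limited). The gripper opens to 87 mm and grips with 3 to 60 N. Pads are 19 mm wide; open, the fingers measure 117 mm over their backs; the gripper's body (75 mm by 190 mm) begins 51 mm behind the grasp point.
Start: joints at [70.766, 18.392, -4.016, 83.108, 1.295, 78.541, -3.26], TCP at [0.223, -0.611, 0.223] pointing down, gripper open.
Joint ranges: [-163.93, 163.93], [-17.29, 119.83], [-79.2, 71.16], [3.27, 140.29], [-89.18, 269.18], [5.43, 117.66], [-154.24, 154.24]. Speed limits (degrees/s): [147.25, 147.25, 180, 180, 180, 180, 180].

## Interface

Orientations are given as [roll, pitch, yaw] about the fixed x, y, z axes, in that order (R = Rz(yaw) Ry(pitch) Rx(roll)).
In Python, from cell import env gives the robot as it stands.
- The arm moves only by the shell command python3 -m jog 'ROWS' [FORCE]. ROWS is JSON, a list of rows, each an object with "dp": the shift along the tool's x, y, z in cm, a list of three; "twist": the turn about the tool's z in degrees; "fingers": the opening, from 0 (shut) to 1 (fully open). A call has 1 to 8 rows; each row is the pose to reach, as a shift and turn from the pose commanded when the call began, along the tool's axes at that moment; what a row does not reach only later rows make up. A row lasts 1/8 s, in which the tool goes at most 62.5 mm and 10.7 degrees, less where a joint would pass 70% of its speed; a pose out of reach is approached as far as the arm can. A call with a gripper value outside its range is refused whole. The fingers move at their own pace and stop on an object; FORCE is the grip in N (left out, the last holds). Time passes only in rows, so rows that repeat a pose let the fingers close. It gives the time, the measured TCP pose, the force, the opening and the grip force at its end, in the units of the state.
- env.get_obs(): the state, without advancing time (a new reading comes with each control period).
- env.read_camera(name): name is "side" or "top" or "wrist"; returns a dict with "pixels" (480x640x3 uint8, blue, green, red), "depth" (480x640 float32, m along the optical axis (not along the pixel's ray), 0 where there is no reading), "fx", "fy", "cx", "cy" (pixels), "k1" (the pictures are not rectified: a ray, as slopes to the right and down, at radius r is drawn at 1 + k1 r^2 times it, then the intrinsics apply), "rvec" (rotation vector, rad) and "tvec" (3), from world to camera coordinates, as OpenCV has them. Camera axes: x right, y down, z forward; pixel columns grow to the right and rows downward; lengths in m; the calibration is good to about 2 mm. A picture is of the moment at which its call begins.
- env.sign_off(): hands the job in; it is judged then, once.
The state is a dict: "time_s": time; "qpos": joint angles; "joint_velocities": joint speeds; "effort": joint torques, N m; "tool_pos": TCP position; "tool_rot": TCP orientation; "force": force on the tool from outside, world axes, zero at the start; "wrist_torque": the same for the moment, N m; "grip_width": finger opening in m; "grasp_force": force on a finger pad.
Only numpy, scipy, OpenCV 4.12 (cv2) and the standard library are available. Lean on these libraries where they do the work, as an engineer would, in place of code of your own. Each camera call takes 0.05 s, during which the arm holds its last target. There are 200 camera calls.

## Task

The tall card box stands on its foot in the long wooden packing tray. Tip it over onto its side by pushing near its top, so that its top end lies towards the sprung pad at the tray's end block; do not lift it. Then push it from its foot end along the tray until it bears on the pad, press it home with about ten newtons for a moment (it must never be crushed), and leave it lying there touching the pad, without disturbing the things around.

Things in the scene. Friction and masses are not known exactly. Their poses are not given: they have to be found in the camera images.
- tray: Fixed plywood packing tray, 360 x 104 mm. Origin: centre of its underside, on the bench. Its +x runs lengthwise from the open loading end (x = -180 mm) to the end block; this is the way to tip and push. Floor top at z = 10 mm. Two straight side rails up to z = 34 mm (y beyond +-40 mm, x = -180 to 155 mm) leave an 80 mm wide channel; the loading end has no wall.
- end_block: Wooden block, 25 x 104 x 60 mm, fixed across the tray's far end; origin: centre of its underside, at tray x = 167.5, z = 10 mm; axes like the tray's. Towards the loading end it carries a sprung rubber-faced pad, 66 mm wide, tray z = 16 to 60 mm, on a screw-adjusted carriage. See block_face for the pad's place and give.
- carton: The tall pale card box with a printed panel, 70 x 70 x 110 mm, 0.25 to 0.5 kg, balance point at mid height. Origin: centre of its foot (70 x 70 underside); z from foot to top; x along the tray's x at the start, within 0.08 rad. It stands in the channel, its centre at tray x = -125 to -85 mm. Drag on the tray when sliding: about 1 to 6 N.
- block_face (a point): Middle of the block's face towards the loading end, at tray x = 155, z = 45 mm. The sprung pad's face stands 25 to 45 mm before it (tray x = 110 to 130 mm): the screw setting differs each time and is not measured, so find the pad by feel. The pad yields 1 mm for every 5 N, 6 mm at most; the screw setting holds under any allowed force.
- carton_lid (a point): Centre of the box's top end, 110 mm from the box's origin along its z; moves with it. Pressed home means that this end bears on the pad with 5 to 12 N for about half a second; more than 16 N on the pad, or more than 22 N from the fingers at any time, crushes the box.
- carton_foot (a point): Middle of the box's foot edge on its +x side, 35 mm from the box's origin along its x; moves with it. The box tips over this edge, which stays on the tray's floor; it falls once its top has gone about 70 mm, and then lies 70 mm high, z along the tray's +x, foot towards the loading end.
- paint_tin: Bystander: paint tin standing behind the tray, 103 mm across, 120 mm high; origin at the centre of its underside.
- candlestick: Bystander: brass candlestick standing behind the tray on the left, foot 72 mm across, 125 mm high; origin at the centre of its underside.
- tape: Bystander: roll of tan tape lying flat in front of the tray, to the left, 103 mm across, 25 mm high; origin at the centre of its underside.
- low_box: Bystander: low card box to the right, near the robot, 102 x 64 x 45 mm; origin at the centre of its underside.
- small_box: Bystander: small card box behind the tray on the right, 72 x 51 x 35 mm; origin at the centre of its underside.
Things that resemble listed ones, but are neither listed nor needed, are in the scene too. What is shaped like the carton but blue or green is not meant.

How it is judged:
By the outcome, as a careful person would: the job done as asked, in the order asked, and still so for the second after the job is handed in, with the robot touching nothing.
It also fails if it takes over 64 s, if anything falls off the work surface, if the arm or the gripper's body presses on something with over 40 N, if the wrist force passes 120 N, or if a joint passes its speed limit or range.

## Working session

There is one attempt and no reset: what is moved stays moved. The work goes in short steps, Python scripts to look and compute and a shell command to move; the robot and the scene stay as the last step left them, time stands still between calls to the robot, and variables do not carry over. Pictures are saved under pics/ and viewed, at most 10 in all, crops included, and the job is handed in when it is done.

```bash
mkdir -p pics; cat > h.py <<'E'
from cell import env
import cv2, numpy as np
def shot(n,f):
    c=env.read_camera(n); cv2.imwrite('pics/'+f+'.png',c['pixels']); np.savez('pics/'+f,**c); return c
def pt(c,u,v,d=None,z=None):
    x,y=(u-c['cx'])/c['fx'],(v-c['cy'])/c['fy']; k=float(c['k1'])
    a,b=x,y
    for _ in range(20):
        s=1+k*(a*a+b*b); a,b=x/s,y/s
    R=cv2.Rodrigues(np.array(c['rvec'],float))[0]; t=np.array(c['tvec'],float).ravel()
    r=R.T@np.array([a,b,1.]); o=-R.T@t
    if z is not None: return o+r*(z-o[2])/r[2]
    if d is None: 
        w=c['depth'][int(v)-2:int(v)+3,int(u)-2:int(u)+3]; w=w[w>0]; d=np.median(w) if w.size else np.nan
    return o+r*d
E
python3 -c "
from h import *
shot('side','s1');shot('top','t1')
print(env.get_obs())"
```

```text
{'time_s': 0.1, 'qpos': array([70.76543649, 18.43428728, -4.01546481, 83.16621257,  1.29562685,
       78.53969756, -3.26043485]), 'joint_velocities': array([ 0.11915888, -0.02104258, -0.0009338 , -0.20442628,  0.10535583,
        0.00031601,  0.02602227]), 'effort': array([-1.24023095e-04, -4.92571843e+01, -4.05754354e-01, -3.13399172e+01,
       -6.39761123e-02,  3.94750061e-02,  8.73104000e-05]), 'tool_pos': array([ 0.22255294, -0.61020883,  0.22159171]), 'tool_rot': array([-1.79905065e+02,  5.94900301e-03,  2.00437523e+01]), 'force': array([ 0.00508413,  0.57564242, -0.73013674]), 'wrist_torque': array([ 0.04198814,  0.00300609, -0.04996773]), 'grasp_force': 0.0, 'grip_width': 0.08675728521255759}
```

View pics/t1.png

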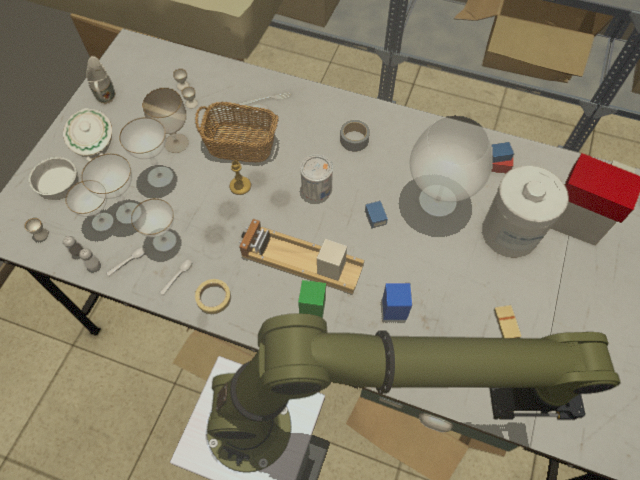

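View pics/s1.png

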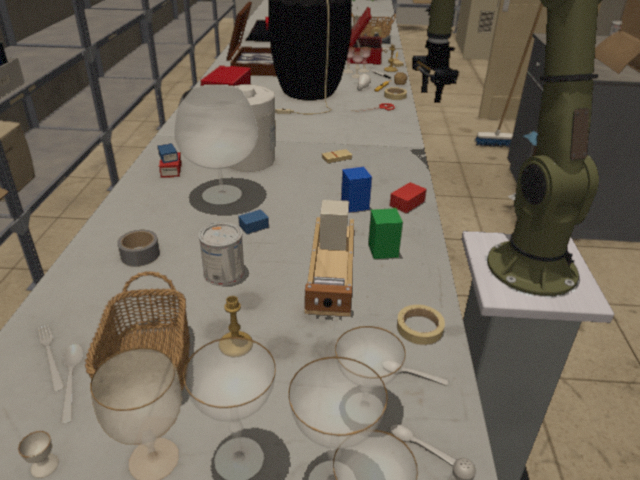

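Top: the end block is at about (250,238), the tray's open end near (360,275), and the pale carton at (332,258). Green and blue boxes stand in front. Next, an enlarged crop of each.

```bash
python3 -c "
from h import *
a=cv2.resize(cv2.imread('pics/t1.png')[205:325,230:430],None,fx=4,fy=4,interpolation=2)
cv2.imwrite('pics/tc.png',a)
b=cv2.resize(cv2.imread('pics/s1.png')[160:330,280:440],None,fx=3.5,fy=3.5,interpolation=2)
cv2.imwrite('pics/sc.png',b)"
```

```text
(no output)
```

View pics/tc.png

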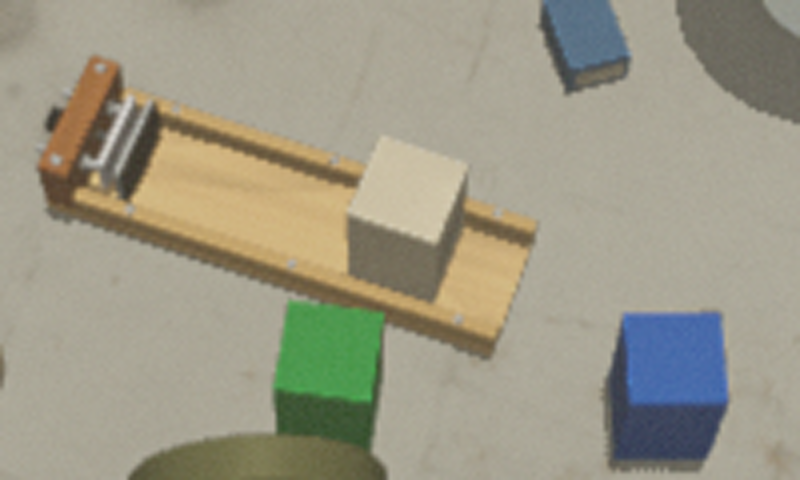

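View pics/sc.png

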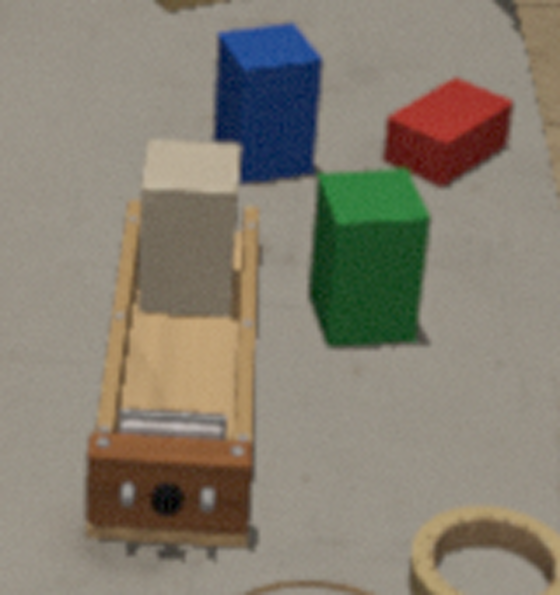

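Top crop: carton lid corners are at (383,137), (468,165), (435,243), (348,210), and the block top at (97,57), (122,70), (62,175), (40,163). The tray's loading corners are at (537,225) and (492,343). Side crop: lid corners are at (147,142), (240,143), (239,190), (142,188), and the block's front top edge runs (90,437)–(252,450).

```bash
cat > m.py <<'E'
from h import *
t=np.load('pics/t1.npz');s=np.load('pics/s1.npz')
T=lambda p,**k:pt(t,p[0]/4+230-.4,p[1]/4+205-.4,**k)
S=lambda p,**k:pt(s,p[0]/3.5+280-.4,p[1]/3.5+160-.4,**k)
np.set_printoptions(precision=4,suppress=True)
def ray(c,f,p):
    a=f(p,z=0.);b=f(p,z=.3);return a,(b-a)/np.linalg.norm(b-a)
def tri(p,q):
    a,u=ray(t,T,p);b,v=ray(s,S,q)
    k=np.linalg.lstsq(np.c_[u,-v],b-a,rcond=None)[0]
    P,Q=a+k[0]*u,b+k[1]*v;return (P+Q)/2,np.linalg.norm(P-Q)
lid=[(383,137),(468,165),(435,243),(348,210)]; 
print('lid@.12');L=np.array([T(p,z=.12) for p in lid]);print(L,L.mean(0))
print('tri lid c',tri(np.mean(lid,0),np.mean([(147,142),(240,143),(239,190),(142,188)],0)))
print('side lid',S(np.mean([(147,142),(240,143),(239,190),(142,188)],0),z=.12))
B=np.array([T(p,z=.07) for p in [(97,57),(122,70),(62,175),(40,163)]]);print('blk',B,B.mean(0))
E=np.array([T(p,z=.034) for p in [(537,225),(492,343)]]);print('end',E,E.mean(0))
d=B.mean(0)-E.mean(0);print('dir',np.degrees(np.arctan2(d[1],d[0])),np.linalg.norm(d[:2]),'want .3475')
print('dirs lid',[np.degrees(np.arctan2(*(L[j]-L[i])[[1,0]])) for i,j in [(1,0),(2,3)]])
print('depth lid',T((408,190)),'floor',T((250,170)))
print('tri pad edge',T((152,110),z=.07),T((105,190),z=.07))
for n,p in [('green',(330,350)),('blue',(672,358))]:print(n,T(p))
print('candle',pt(t,240,185,z=0),'tin',pt(t,317,168),'small',pt(t,376,213))
E
python3 m.py
```

```text
lid@.12
[[ 0.5438 -0.0185  0.12  ]
 [ 0.5431 -0.0834  0.12  ]
 [ 0.4763 -0.0815  0.12  ]
 [ 0.4799 -0.015   0.12  ]] [ 0.5108 -0.0496  0.12  ]
tri lid c (array([ 0.5082, -0.0494,  0.1203]), np.float64(0.004028884911655927))
side lid [ 0.5064 -0.0481  0.12  ]
blk [[0.5607 0.2181 0.07  ]
 [0.5567 0.1958 0.07  ]
 [0.4586 0.2027 0.07  ]
 [0.4623 0.2221 0.07  ]] [0.5096 0.2097 0.07  ]
end [[ 0.5568 -0.1368  0.034 ]
 [ 0.4544 -0.1354  0.034 ]] [ 0.5056 -0.1361  0.034 ]
dir 89.34440804348078 0.34579818216818226 want .3475
dirs lid [np.float64(89.32776039068081), np.float64(86.94873256458303)]
depth lid [ 0.5088 -0.0499  0.1213] floor [0.5375 0.087  0.012 ]
tri pad edge [0.5323 0.1612 0.07  ] [0.4579 0.168  0.07  ]
green [ 0.3785 -0.0388  0.1102]
blue [ 0.4534 -0.2625  0.1102]
candle [0.6998 0.3342 0.    ] tin [0.7714 0.0904 0.1174] small [ 0.7255 -0.1217  0.0394]
```

```bash
cat >> h.py <<'E'
def go(x,y,z,yaw):
    from scipy.spatial.transform import Rotation as Ro
    o=env.get_obs();R=Ro.from_euler('xyz',o['tool_rot'],degrees=True).as_matrix()
    d=R.T@(np.array([x,y,z])-o['tool_pos'])*100
    print('dp cm',d.round(2),'twist',round(float((o['tool_rot'][2]-yaw+180)%360-180),1))
E
python3 -c "
from h import *
print(env.hold_point_z);go(.508,-.14,.22,89.3)
t=np.load('pics/t1.npz')
for p in [(290,303),(385,313),(372,400),(275,387)]:print(pt(t,p[0]/4+229.6,p[1]/4+204.6,z=.11).round(3))"
```

```text
0.0187
dp cm [ 42.93 -34.39   0.21] twist -69.3
[ 0.402 -0.     0.11 ]
[ 0.418 -0.065  0.11 ]
[ 0.354 -0.079  0.11 ]
[ 0.34  -0.013  0.11 ]
```

```bash
python3 -m jog '[{"dp":[4,-3.2,0],"twist":-8,"fingers":0.25},{"dp":[8.5,-6.8,0],"twist":-16,"fingers":0.25},{"dp":[13,-10.4,0],"twist":-24,"fingers":0.25},{"dp":[17.5,-14,0],"twist":-32,"fingers":0.25},{"dp":[22,-17.6,0],"twist":-41,"fingers":0.25},{"dp":[26.5,-21.2,0],"twist":-49,"fingers":0.25},{"dp":[31,-24.8,0],"twist":-57,"fingers":0.25},{"dp":[35.5,-28.4,0],"twist":-65,"fingers":0.25}]'; python3 -c "
from h import *
go(.508,-.14,.22,89.3)"
```

```text
time_s: 1.1
tool_pos: [0.4594, -0.2205, 0.2224]
tool_rot: [-180.0, 0.0, 85.3]
force: [0.4, -0.1, 0.1]
grip_width: 0.0232
grasp_force: 0.0
dp cm [8.42 4.18 0.23] twist -4.0
```

```bash
python3 -m jog '[{"dp":[4.2,2.1,0],"twist":-2,"fingers":0.25},{"dp":[8.4,4.2,0],"twist":-4,"fingers":0.25},{"dp":[8.4,4.2,3],"twist":-4,"fingers":0.25},{"dp":[8.4,4.2,6],"twist":-4,"fingers":0.25},{"dp":[8.4,4.2,9],"twist":-4,"fingers":0.25},{"dp":[8.4,4.2,11.7],"twist":-4,"fingers":0.25},{"dp":[8.4,4.2,11.7],"twist":-4,"fingers":0.25}]'; python3 -c "
from h import *
shot('wrist','w1');shot('side','s2')
a=cv2.imread('pics/w1.png');b=cv2.resize(cv2.imread('pics/s2.png')[150:330,280:440],None,fx=2.667,fy=2.667)
cv2.imwrite('pics/ws.png',cv2.resize(np.hstack([a,b]),(800,360)))
go(.508,-.098,.105,89.3)"
```

```text
time_s: 1.98
tool_pos: [0.5059, -0.1416, 0.1033]
tool_rot: [-179.7, -0.1, 89.1]
force: [-0.2, -0.7, 0.7]
grip_width: 0.022
grasp_force: 0.0
dp cm [ 4.41 -0.1   0.11] twist -0.3
```

View pics/ws.png

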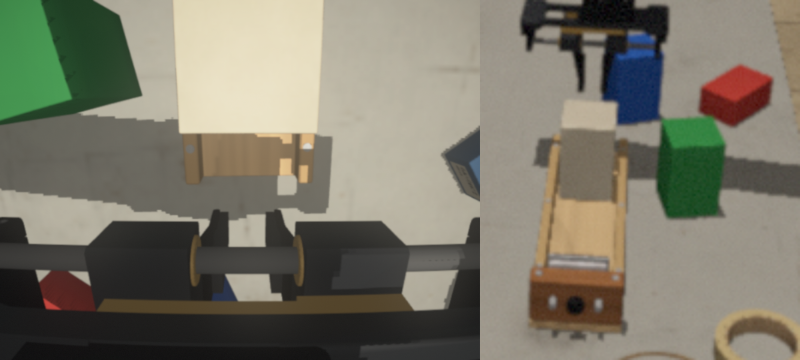

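The wrist view shows the lid edge (180–318) centred on the fingers (215–278) and square to them. So I push in +y, slowly from contact.

```bash
python3 -m jog '[{"dp":[2,-0.1,0],"twist":0,"fingers":0.25},{"dp":[3.6,-0.1,0],"twist":0,"fingers":0.25},{"dp":[4.2,-0.1,0],"twist":0,"fingers":0.25},{"dp":[4.7,-0.1,0],"twist":0,"fingers":0.25},{"dp":[5.2,-0.1,0],"twist":0,"fingers":0.25},{"dp":[5.7,-0.1,0],"twist":0,"fingers":0.25},{"dp":[6.2,-0.1,0],"twist":0,"fingers":0.25},{"dp":[6.7,-0.1,0],"twist":0,"fingers":0.25}]'; python3 -c "
from h import *
c=shot('side','s3');t=shot('top','t3')
a=cv2.resize(c['pixels'][150:330,280:440],None,fx=2.5,fy=2.5);b=cv2.resize(t['pixels'][205:325,230:390],None,fx=2.5,fy=2.5)
b=cv2.copyMakeBorder(b,0,150,0,0,0);cv2.imwrite('pics/st3.png',np.hstack([a,b]))"
```

```text
time_s: 3.08
tool_pos: [0.5082, -0.0749, 0.1056]
tool_rot: [180.0, 0.0, 89.0]
force: [0.0, -1.9, 2.9]
grip_width: 0.022
grasp_force: 1.5
```

View pics/st3.png

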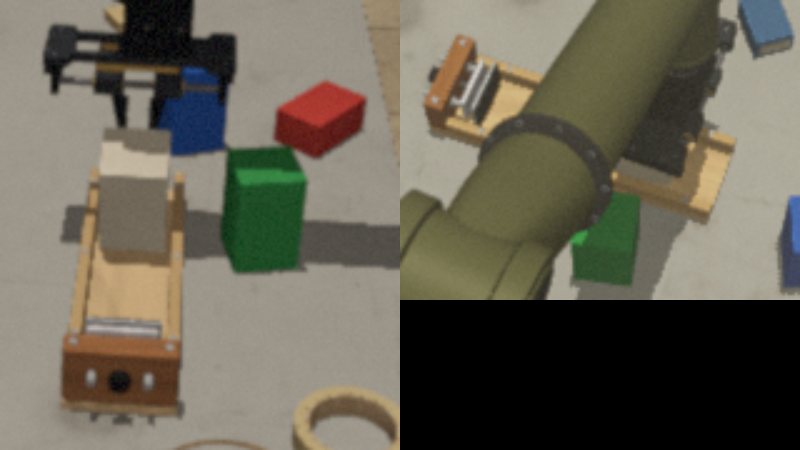

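The lid band tilts towards the block and the finger force is small and upward, so it is tipping. Continue past balance (TCP y about -0.047).

```bash
python3 -m jog '[{"dp":[0.6,0,0],"twist":0,"fingers":0.25},{"dp":[1.2,0,0],"twist":0,"fingers":0.25},{"dp":[1.8,0,0],"twist":0,"fingers":0.25},{"dp":[2.4,0,0],"twist":0,"fingers":0.25},{"dp":[2.9,0,0],"twist":0,"fingers":0.25},{"dp":[3.4,0,0],"twist":0,"fingers":0.25},{"dp":[3.9,0,0],"twist":0,"fingers":0.25},{"dp":[3.9,0,0],"twist":0,"fingers":0.25}]'; python3 -m jog '[{"dp":[0,0,0],"twist":0,"fingers":0.25},{"dp":[0,0,0],"twist":0,"fingers":0.25},{"dp":[0,0,0],"twist":0,"fingers":0.25}]';python3 -c "
from h import *
c=shot('side','s4');t=shot('wrist','w4')
a=cv2.resize(c['pixels'][150:330,280:440],None,fx=2.5,fy=2.5);b=cv2.resize(t['pixels'],(400,300))
b=cv2.copyMakeBorder(b,0,150,0,0,0);cv2.imwrite('pics/st4.png',np.hstack([a,b]))"
```

```text
time_s: 4.18
tool_pos: [0.5088, -0.0356, 0.1055]
tool_rot: [-180.0, -0.0, 89.1]
force: [0.9, -0.2, -1.2]
grip_width: 0.0219
grasp_force: 0.0
time_s: 4.55
tool_pos: [0.5088, -0.0363, 0.1055]
tool_rot: [180.0, 0.0, 89.0]
force: [-0.1, 0.3, -0.2]
grip_width: 0.0217
grasp_force: 0.0
```

View pics/st4.png

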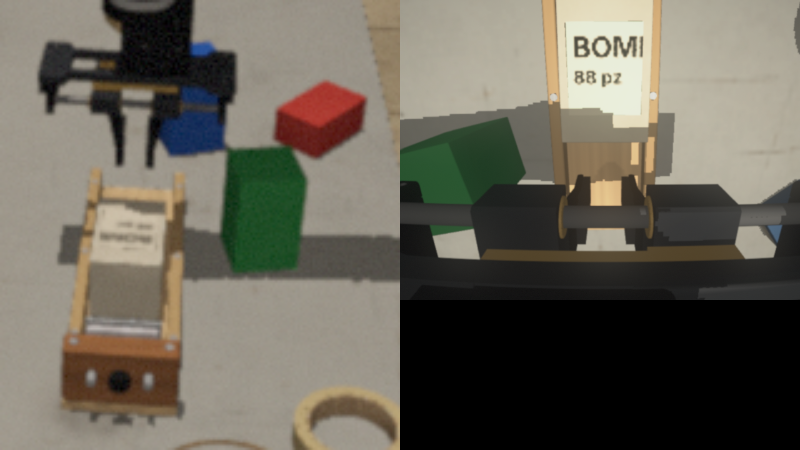

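The box lies with its lid towards the pad; its foot edge is near row 142 of the wrist half. I measure that edge.

```bash
python3 -c "
from h import *
w=np.load('pics/w4.npz')
for u in (260,300,340,380):print(u,pt(w,u,227,z=.08).round(4))
for v in (205,215,222,232,240):print(v,pt(w,325,v).round(4))
t=shot('top','t4');go(.508,-.06,.055,89.3)"
```

```text
260 [ 0.4749 -0.0076  0.08  ]
300 [ 0.4944 -0.0079  0.08  ]
340 [ 0.5139 -0.0083  0.08  ]
380 [ 0.5334 -0.0086  0.08  ]
205 [0.5068 0.0024 0.0784]
215 [ 0.5067 -0.0025  0.0786]
222 [ 0.5066 -0.0061  0.0783]
232 [ 0.5055 -0.0303  0.0095]
240 [ 0.5054 -0.0359  0.0096]
dp cm [-2.38 -0.04  5.06] twist -0.3
```

```bash
python3 -m jog '[{"dp":[-0.9,0,1.5],"twist":0,"fingers":0.25},{"dp":[-0.9,0,3.4],"twist":0,"fingers":0.25},{"dp":[-0.9,0,5.3],"twist":0,"fingers":0.25},{"dp":[-0.9,0,5.3],"twist":0,"fingers":0.25},{"dp":[0.3,0,5.3],"twist":0,"fingers":0.25},{"dp":[1.2,0,5.3],"twist":0,"fingers":0.25},{"dp":[1.6,0,5.3],"twist":0,"fingers":0.25},{"dp":[1.9,0,5.3],"twist":0,"fingers":0.25}]'
python3 -m jog '[{"dp":[0.3,0,0],"twist":0,"fingers":0.25},{"dp":[0.6,0,0],"twist":0,"fingers":0.25},{"dp":[0.9,0,0],"twist":0,"fingers":0.25},{"dp":[1.2,0,0],"twist":0,"fingers":0.25},{"dp":[1.5,0,0],"twist":0,"fingers":0.25}]'
python3 -m jog '[{"dp":[0.3,0,0],"twist":0,"fingers":0.25},{"dp":[0.6,0,0],"twist":0,"fingers":0.25},{"dp":[0.9,0,0],"twist":0,"fingers":0.25},{"dp":[1.2,0,0],"twist":0,"fingers":0.25},{"dp":[1.5,0,0],"twist":0,"fingers":0.25}]'
```

```text
time_s: 5.7
tool_pos: [0.5097, -0.0185, 0.0533]
tool_rot: [179.9, 0.1, 89.0]
force: [-1.0, -5.0, 3.8]
grip_width: 0.0218
grasp_force: 2.5
time_s: 6.32
tool_pos: [0.5094, -0.002, 0.0525]
tool_rot: [-180.0, 0.0, 89.0]
force: [0.7, -4.8, 2.9]
grip_width: 0.022
grasp_force: 2.3
time_s: 6.95
tool_pos: [0.5095, 0.013, 0.0525]
tool_rot: [-180.0, 0.0, 89.0]
force: [-0.5, -4.0, 2.4]
grip_width: 0.0218
grasp_force: 2.3
```

Sliding drag reads about 4.5 N. Advance more, then feel for the pad in 1 mm rows.

```bash
python3 -m jog '[{"dp":[0.3,0,0],"twist":0,"fingers":0.25},{"dp":[0.6,0,0],"twist":0,"fingers":0.25},{"dp":[0.9,0,0],"twist":0,"fingers":0.25},{"dp":[1.2,0,0],"twist":0,"fingers":0.25},{"dp":[1.4,0,0],"twist":0,"fingers":0.25},{"dp":[1.5,0,0],"twist":0,"fingers":0.25}]'
python3 -m jog '[{"dp":[0.1,0,0],"twist":0,"fingers":0.25},{"dp":[0.2,0,0],"twist":0,"fingers":0.25},{"dp":[0.3,0,0],"twist":0,"fingers":0.25}]'
python3 -m jog '[{"dp":[0.1,0,0],"twist":0,"fingers":0.25},{"dp":[0.2,0,0],"twist":0,"fingers":0.25}]'
```

```text
time_s: 7.7
tool_pos: [0.5098, 0.0281, 0.0525]
tool_rot: [-180.0, 0.0, 89.1]
force: [0.5, -4.3, 2.0]
grip_width: 0.0217
grasp_force: 2.2
time_s: 8.07
tool_pos: [0.5098, 0.0309, 0.0525]
tool_rot: [-180.0, 0.0, 89.0]
force: [-0.3, -3.2, 2.0]
grip_width: 0.022
grasp_force: 2.1
time_s: 8.32
tool_pos: [0.5099, 0.033, 0.0525]
tool_rot: [-180.0, 0.0, 89.0]
force: [-1.7, -4.9, 1.9]
grip_width: 0.0219
grasp_force: 2.0
```

```bash
python3 -m jog '[{"dp":[0.1,0,0],"twist":0,"fingers":0.25},{"dp":[0.2,0,0],"twist":0,"fingers":0.25}]' | grep -E "pos|force"
python3 -m jog '[{"dp":[0.1,0,0],"twist":0,"fingers":0.25},{"dp":[0.2,0,0],"twist":0,"fingers":0.25}]'| grep -E "pos|force"
```

```text
tool_pos: [0.5099, 0.035, 0.0525]
force: [0.0, -4.1, 2.0]
grasp_force: 1.9
tool_pos: [0.5099, 0.0369, 0.0525]
force: [0.7, -4.3, 1.9]
grasp_force: 1.9
```

```bash
python3 -m jog '[{"dp":[0.1,0,0],"twist":0,"fingers":0.25}]'| grep -E "pos|force"
python3 -m jog '[{"dp":[0.1,0,0],"twist":0,"fingers":0.25}]'| grep -E "pos|force"
```

```text
tool_pos: [0.51, 0.0379, 0.0525]
force: [0.4, -3.7, 2.3]
grasp_force: 1.9
tool_pos: [0.51, 0.0389, 0.0525]
force: [-0.6, -3.5, 1.2]
grasp_force: 1.9
```

```bash
python3 -m jog '[{"dp":[0.1,0,0],"twist":0,"fingers":0.25},{"dp":[0.2,0,0],"twist":0,"fingers":0.25}]'| grep -E "pos|force"
python3 -m jog '[{"dp":[0.1,0,0],"twist":0,"fingers":0.25},{"dp":[0.2,0,0],"twist":0,"fingers":0.25}]'| grep -E "pos|force"
```

```text
tool_pos: [0.5101, 0.0399, 0.0525]
force: [-0.1, -7.2, 2.3]
grasp_force: 3.3
tool_pos: [0.5103, 0.0405, 0.0525]
force: [-0.7, -9.3, 2.5]
grasp_force: 4.6
```

```bash
python3 -m jog '[{"dp":[0.1,0,0],"twist":0,"fingers":0.25}]'| grep -E "pos|force"
python3 -m jog '[{"dp":[0.1,0,0],"twist":0,"fingers":0.25}]'| grep -E "pos|force"
```

```text
tool_pos: [0.5103, 0.0408, 0.0526]
force: [0.7, -10.3, 2.5]
grasp_force: 5.3
tool_pos: [0.5104, 0.0411, 0.0525]
force: [0.9, -11.8, 2.8]
grasp_force: 5.9
```

Pad found at TCP y of about 0.039. It now takes about 7.8 N after drag. Step a little more and hold.

```bash
python3 -m jog '[{"dp":[0.07,0,0],"twist":0,"fingers":0.25},{"dp":[0.07,0,0],"twist":0,"fingers":0.25},{"dp":[0.07,0,0],"twist":0,"fingers":0.25},{"dp":[0.07,0,0],"twist":0,"fingers":0.25},{"dp":[0.07,0,0],"twist":0,"fingers":0.25}]'| grep -E "pos|force"
python3 -m jog '[{"dp":[0,0,0],"twist":0,"fingers":0.25},{"dp":[0,0,0],"twist":0,"fingers":0.25},{"dp":[0,0,0],"twist":0,"fingers":0.25},{"dp":[0,0,0],"twist":0,"fingers":0.25}]'| grep -E "pos|force"
```

```text
tool_pos: [0.5105, 0.0413, 0.0525]
force: [0.9, -11.7, 2.0]
grasp_force: 5.9
tool_pos: [0.5106, 0.0413, 0.0526]
force: [1.0, -11.6, 1.8]
grasp_force: 5.9
```

```bash
python3 -m jog '[{"dp":[-0.2,0,0],"twist":0,"fingers":0.25},{"dp":[-0.4,0,0],"twist":0,"fingers":0.25},{"dp":[-0.7,0,0],"twist":0,"fingers":0.25},{"dp":[-1.5,0,0],"twist":0,"fingers":0.25},{"dp":[-3,0,0],"twist":0,"fingers":0.25},{"dp":[-4,0,-4],"twist":0,"fingers":0.25},{"dp":[-7,0,-9],"twist":0,"fingers":0.25},{"dp":[-12,0,-14],"twist":0,"fingers":0.25}]'; python3 -m jog '[{"dp":[-5,0,0],"twist":0,"fingers":0.25},{"dp":[-10,0,0],"twist":0,"fingers":0.25},{"dp":[-10,0,0],"twist":0,"fingers":0.25}]';python3 -c "
from h import *
c=shot('side','s5');t=shot('top','t5')
a=cv2.resize(c['pixels'][200:330,280:400],(400,433),interpolation=2);b=cv2.resize(t['pixels'][205:305,230:380],(400,267),interpolation=2)
b=cv2.copyMakeBorder(b,0,166,0,0,0);cv2.imwrite('pics/st5.png',np.hstack([a,b]))"
```

```text
time_s: 11.95
tool_pos: [0.5082, -0.0687, 0.1885]
tool_rot: [179.9, -0.0, 89.2]
force: [0.7, 0.0, -0.2]
grip_width: 0.0216
grasp_force: 0.0
time_s: 12.32
tool_pos: [0.5051, -0.1745, 0.1863]
tool_rot: [-180.0, 0.1, 88.5]
force: [-0.6, 0.6, -0.5]
grip_width: 0.0218
grasp_force: 0.0
```

View pics/st5.png

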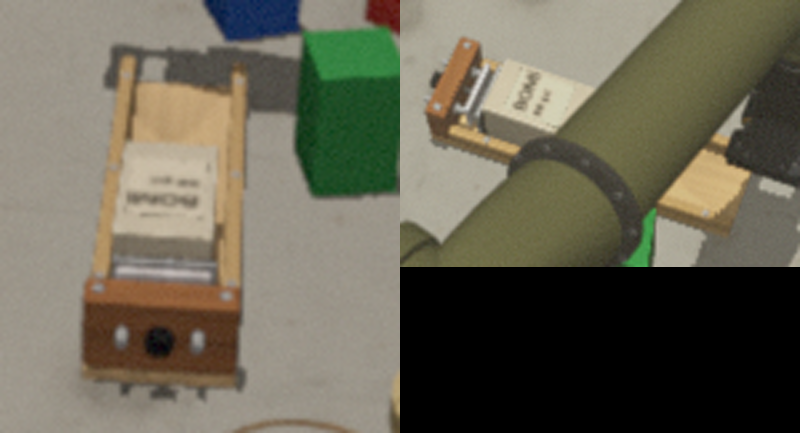

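The box lies against the pad, visible at about (490,105) in the right half, and nothing around it has moved.

```bash
python3 -c "
from cell import env
print(env.sign_off())"
```

```text
the job is handed in; nothing more can be done
None
```

The box was tipped over towards the pad, pushed along the tray, pressed home with roughly 8 N on the pad (11.7 N at the wrist, less about 4 N drag) for over a second, and left lying against the pad. The job is handed in at about 12 s, but no verdict was returned.

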